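Line up the microscope lenses by length

TASK

Stand the four loose black microscope lenses upright on the row of four round rubber pads, one in the middle of each pad, in order of height: the tallest on the pad next to the upright metal end stop, then step by step down to the shortest at the far end. Set each one down gently rather than dropping it, never let one tip over, and leave the brown jar where it is.

Things in the scene. Friction and masses are not known exactly. Their poses are not given: they have to be found in the camera images.
- lens_longest: Black cylindrical microscope lens with a thin silver ring and a glass top, the longest and widest of the four: 46 mm across, 88 mm tall, standing upright and loose on the bench. 0.17 to 0.29 kg. Origin at the centre of its underside, z up along the barrel.
- lens_long: Black cylindrical microscope lens with a thin silver ring and a glass top, the second longest: 42 mm across, 72 mm tall, standing upright and loose on the bench. 0.13 to 0.23 kg. Origin at the centre of its underside, z up along the barrel.
- lens_short: Black cylindrical microscope lens with a thin silver ring and a glass top, the third longest: 38 mm across, 56 mm tall, standing upright and loose on the bench. 0.10 to 0.17 kg. Origin at the centre of its underside, z up along the barrel.
- lens_shortest: Black cylindrical microscope lens with a thin silver ring and a glass top, the shortest and narrowest: 34 mm across, 40 mm tall, standing upright and loose on the bench. 0.07 to 0.12 kg. Origin at the centre of its underside, z up along the barrel.
- pad_a: Dark round rubber pad, 60 mm across and 4 mm thick, fixed on a pale wooden board (90 x 420 mm, 8 mm high) lying on the bench; at the end on the robot's left (+y) of the row of four, which are 80 mm apart centre to centre. Origin at the centre of its underside; its top, 4 mm above the origin, is 12 mm above the bench. z up, y along the row.
- pad_b: Dark round rubber pad, 60 mm across and 4 mm thick, fixed on a pale wooden board (90 x 420 mm, 8 mm high) lying on the bench; second from the robot's left of the row of four, which are 80 mm apart centre to centre. Origin at the centre of its underside; its top, 4 mm above the origin, is 12 mm above the bench. z up, y along the row.
- pad_c: Dark round rubber pad, 60 mm across and 4 mm thick, fixed on a pale wooden board (90 x 420 mm, 8 mm high) lying on the bench; third from the robot's left of the row of four, which are 80 mm apart centre to centre. Origin at the centre of its underside; its top, 4 mm above the origin, is 12 mm above the bench. z up, y along the row.
- pad_d: Dark round rubber pad, 60 mm across and 4 mm thick, fixed on a pale wooden board (90 x 420 mm, 8 mm high) lying on the bench; at the end on the robot's right (-y) of the row of four, which are 80 mm apart centre to centre. Origin at the centre of its underside; its top, 4 mm above the origin, is 12 mm above the bench. z up, y along the row.
- end_stop: Upright silver aluminium block, 80 mm across the row, 22 mm thick along it and 40 mm tall (top 48 mm above the bench), fixed on the board at one end or the other of the row, its centre 70 mm from the centre of the nearest pad. The other end has only a flat silver strip, 3 mm high. Origin at the centre of its underside.
- jar: Small brown glass jar with a white cap, 48 mm across and 62 mm tall, loose among the lenses; not part of the row. Origin at the centre of its underside.
There are look-alikes about, which are no part of the job. What is shaped like the lens_long but blue is not meant.

How it is judged:
By the outcome, as a careful person would: the job done as asked, in the order asked, and still so for the second after the job is handed in, with the robot touching nothing.
It also fails if it takes over 112 s, if anything falls off the work surface, if the arm or the gripper's body presses on something with over 40 N, if the wrist force passes 120 N, or if a joint passes its speed limit or range.

ROBOT

A 6-joint arm with a two-finger parallel gripper is mounted at the origin on the work surface. World frame = base frame: x ahead of the robot, y to its left, z up, the work surface at z = 0. Lengths are in m, angles in rad, forces in N, time in s.
With the tool pointing down it reaches from about 0.425 to 0.95 m from the base axis. Payload 3.5 kg.
Tool frame: the origin (TCP) lies midway between the tips of the shut fingers; the grasp point (between the pads) lies 19 mm behind it; z points along the fingers, y is the line along which they close (so a half turn about z gives the same grasp; the last joint's range is limited). The gripper opens to 85 mm and grips with 20 to 120 N. Pads are 22 mm wide; open, the fingers measure 114 mm over their backs; the gripper's body (76 mm by 85 mm) begins 54 mm behind the grasp point. The pads swing forward as they close: fully open they stand 13 mm farther back than shut.
Start: joints at [1.1, 0.286, 1.577, -0, 1.279, -0.15], TCP at [0.213, 0.641, 0.231] pointing down, gripper open.
Joint ranges: [-2.77, 2.77], [-0.9, 2.22], [0.21, 2.48], [-1.53, 4.67], [0.24, 2.81], [-2.84, 2.84]. Speed limits (rad/s): [2.79, 2.79, 3.14, 3.14, 3.14, 3.14].

INTERFACE

Orientations are given as a unit quaternion [x, y, z, w].
In Python, from plant import get_state, read_camera, ctrl gives the robot as it stands.
- The arm moves only by the shell command python3 -m crank 'ROWS' [FORCE]. ROWS is JSON, a list of rows, each a list of 3 entries, a list of its own where there are three numbers: the shift along the tool's x, y, z in mm, then the turn about the tool's z in degrees, then the closure in counts, from 0 (fully open) to 255 (shut). In form: [[[tx, ty, tz], yaw, claw], ...]. A call has 1 to 10 rows; each row is the pose to reach, as a shift and turn from the pose commanded when the call began, along the tool's axes at that moment; what a row does not reach only later rows make up. A row lasts 1/10 s, in which the tool goes at most 50 mm and 8.59 degrees, less where a joint would pass 70% of its speed; a pose out of reach is approached as far as the arm can. A call with a gripper value outside its range is refused whole. The fingers move at their own pace and stop on an object; FORCE is the grip in N (left out, the last holds). Time passes only in rows, so rows that repeat a pose let the fingers close. It gives the time, the measured TCP pose, the force, the opening and the grip force at its end, in the units of the state.
- get_state(): the state, without advancing time (a new reading comes with each control period).
- read_camera(name): name is "scene" or "top"; returns a dict with "frame" (400x640x3 uint8, blue, green, red), "range_z" (400x640 float32, m along the optical axis (not along the pixel's ray), 0 where there is no reading), "vfov" (degrees; the focal length in pixels is half the picture's height over the tangent of half this angle, whatever the lens; pixels are square), "cx", "cy" (the principal point, pixels), "origin" and "orientation" of the camera in the world. Camera axes: x right, y down, z forward; pixel columns grow to the right and rows downward; lengths in m; the calibration is good to about 2 mm. A picture is of the moment at which its call begins.
- ctrl.sign_off(): hands the job in; it is judged then, once.
The state is a dict: "time": time; "qpos": joint angles; "dq": joint speeds; "joint_efforts": joint torques, N m; "eef_pos": TCP position; "tcp_rot": TCP orientation; "contact_force": force on the tool from outside, world axes, zero at the start; "wrist_torque": the same for the moment, N m; "opening": opening from 0.0 (shut) to 1.0 (fully open); "finger_force": force on a finger pad.
Only numpy, scipy, OpenCV 4.12 (cv2) and the standard library are available. Lean on these libraries where they do the work, as an engineer would, in place of code of your own. Each camera call takes 0.05 s, during which the arm holds its last target. There are 200 camera calls.

## Working session

There is one attempt and no reset: what is moved stays moved. The work goes in short steps, Python scripts to look and compute and a shell command to move; the robot and the scene stay as the last step left them, time stands still between calls to the robot, and variables do not carry over. Pictures are saved under pics/ and viewed, at most 14 in all, crops included, and the job is handed in when it is done.

```bash
mkdir -p pics; ls; cat > h.py <<'E'
import numpy as np,cv2
from plant import get_state,read_camera,ctrl
from scipy.spatial.transform import Rotation as R
def cam(n):
    c=read_camera(n);c['f']=200/np.tan(np.radians(c['vfov'])/2);c['R']=R.from_quat(c['orientation']).as_matrix();return c
def pts(c):
    v,u=np.mgrid[0:400,0:640];z=c['range_z']
    p=np.stack([(u-c['cx'])/c['f']*z,(v-c['cy'])/c['f']*z,z],-1)
    return p@c['R'].T+np.array(c['origin'])
def ray(c,u,v,h):
    d=c['R']@np.array([(u-c['cx'])/c['f'],(v-c['cy'])/c['f'],1]);o=np.array(c['origin'])
    return o+d*(h-o[2])/d[2]
E
python3 - <<'E'
from h import *
s=get_state();print(s)
for n in('scene','top'):
    c=cam(n);cv2.imwrite(f'pics/{n}0.png',c['frame']);print(n,c['f'],c['cx'],c['cy'],c['origin'],c['R'].round(3).tolist())
E
```

```text
pics
{'time': 0.0, 'qpos': array([ 1.10000947e+00,  2.87185165e-01,  1.57818963e+00, -2.25290086e-05,
        1.27857700e+00, -1.50016043e-01]), 'dq': array([ 0.00174028, -0.00017128, -0.00096233, -0.00053557, -0.00117478,
        0.00071664]), 'joint_efforts': array([-2.03231531e-03, -4.06006157e+01, -2.92609888e+01, -3.56599558e-04,
        6.01338164e-03, -1.35197016e-06]), 'eef_pos': array([0.2125119 , 0.63998145, 0.22992733]), 'tcp_rot': array([ 1.59695353e-01,  9.87165641e-01, -1.12649171e-03, -3.50020668e-04]), 'contact_force': array([-0.25626894,  0.35317477,  0.74289262]), 'wrist_torque': array([-0.06366864,  0.02668759, -0.06540415]), 'finger_force': 0.0, 'opening': 0.9993451804952486}
scene 439.68760001225536 323.14792113573134 191.49637139884692 [1.14494695 0.41845441 0.80113989] [[-0.564, 0.599, -0.568], [0.826, 0.409, -0.388], [0.0, -0.688, -0.725]]
top 398.94015145079044 323.20292291771983 198.59639064556137 [ 0.39321962 -0.0092978   0.89577375] [[0.029, -0.985, 0.169], [-1.0, -0.028, 0.008], [-0.003, -0.169, -0.986]]
```

View pics/top0.png

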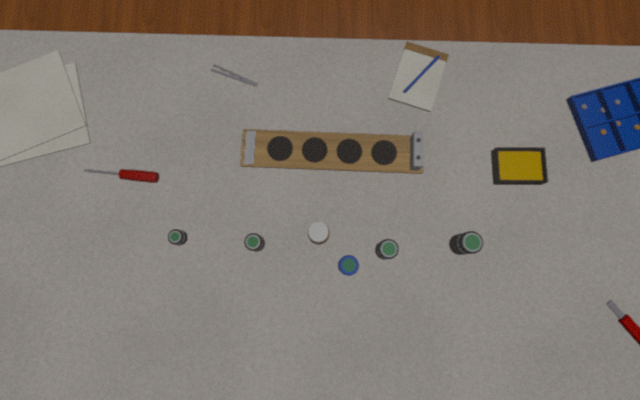

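View pics/scene0.png

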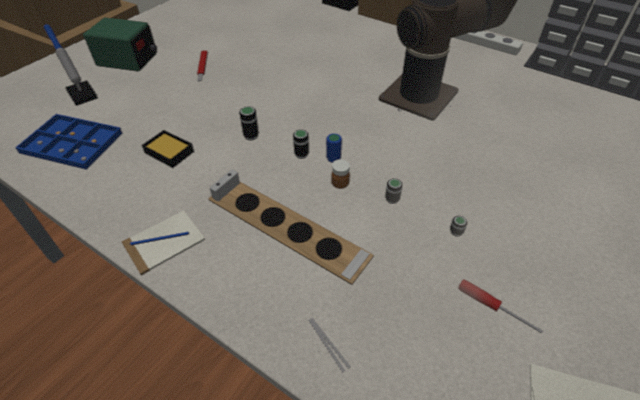

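Top view: black lens candidates are at (472,243), (388,249), (254,242) and (177,237). The jar is at (318,232) and the blue look-alike at (348,265), which I exclude. The upright stop is at (418,150), the −y end, and the flat strip is at (250,148). So the order is longest→pad_d, long→c, short→b, shortest→a.

```bash
cat >> h.py <<'E'
def circ(c,P,x,y,zt,rad=.04,tol=.006):
    # top-face points near a guess at height zt: midpoint of the enclosing circle
    m=(np.hypot(P[...,0]-x,P[...,1]-y)<rad)&(abs(P[...,2]-zt)<tol)&(c['range_z']>0)
    q=P[m]
    if len(q)<8: return None
    (a,b),r=cv2.minEnclosingCircle(q[:,:2].astype(np.float32))
    return np.r_[a,b,r,np.median(q[:,2]),len(q)].round(4)
E
python3 - <<'E'
from h import *
c=cam('top');P=pts(c);s=cam('scene');S=pts(s)
print('bench z',np.median(P[300:380,250:450,2]),np.median(S[100:130,300:340,2]))
for n,u,v,h in[('longest',472,243,.088),('long',388,249,.072),('short',254,242,.056),('shortest',177,237,.04),('jar',318,232,.062),('blue',348,265,.072)]:
    r=ray(c,u,v,h);print(n,r.round(4),np.hypot(*r[:2]).round(3),circ(c,P,*r[:2],h),circ(s,S,*r[:2],h))
g=cv2.cvtColor(c['frame'],cv2.COLOR_BGR2GRAY)
m=((g<60)*255).astype('uint8');m[:125]=0;m[175:]=0;m[:,:262]=0;m[:,402:]=0
for k in cv2.findContours(m,0,2)[0]:
    if cv2.contourArea(k)>200:
        e=cv2.fitEllipse(k);r=ray(c,*e[0],.012);print('pad',np.round(e[0],1),r.round(4),np.round(e[1],1),P[int(e[0][1]),int(e[0][0])].round(4))
cv2.imwrite('pics/crop.png',cv2.resize(c['frame'][115:290,150:500],(800,400),interpolation=cv2.INTER_CUBIC))
E
```

```text
bench z -0.0015469740657364506 -9.956121669024709e-05
longest [ 0.4499 -0.3051  0.088 ] 0.544 [ 4.527e-01 -3.056e-01  2.320e-02  8.680e-02  3.970e+02] [ 4.541e-01 -3.035e-01  2.440e-02  8.820e-02  1.580e+02]
long [ 0.4337 -0.1386  0.072 ] 0.455 [ 4.352e-01 -1.403e-01  2.080e-02  7.060e-02  3.170e+02] [ 4.361e-01 -1.372e-01  2.180e-02  7.230e-02  1.430e+02]
short [0.4409 0.1397 0.056 ] 0.462 [4.426e-01 1.429e-01 1.890e-02 5.480e-02 2.470e+02] [4.433e-01 1.450e-01 1.970e-02 5.600e-02 1.570e+02]
shortest [0.4476 0.3082 0.04  ] 0.543 [4.491e-01 3.125e-01 1.750e-02 3.900e-02 1.980e+02] [4.503e-01 3.152e-01 1.730e-02 4.050e-02 1.550e+02]
jar [0.4652 0.0061 0.062 ] 0.465 [4.674e-01 6.100e-03 2.160e-02 6.040e-02 3.280e+02] [4.676e-01 9.400e-03 2.340e-02 6.210e-02 1.850e+02]
blue [ 0.399  -0.0573  0.072 ] 0.403 [ 3.996e-01 -5.890e-02  2.070e-02  7.100e-02  3.210e+02] [ 3.995e-01 -5.550e-02  2.190e-02  7.260e-02  1.430e+02]
pad [383.5 152.2] [ 0.6569 -0.1374  0.012 ] [22.9 23.8] [ 0.6579 -0.1365  0.01  ]
pad [348.8 150.9] [ 0.6578 -0.0578  0.012 ] [23.  23.6] [ 0.6603 -0.056   0.0103]
pad [314.2 149.4] [0.659  0.0218 0.012 ] [23.3 23.8] [0.6613 0.0224 0.0074]
pad [279.6 148. ] [0.6599 0.1013 0.012 ] [23.1 23.4] [0.6608 0.103  0.0094]
```

View pics/crop.png

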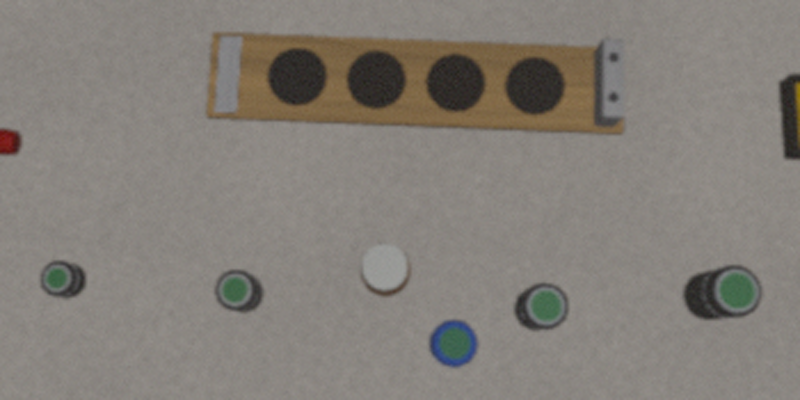

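The crop confirms four black lenses with green glass tops, with the blue one at (455,345) excluded. Heights and radii match the description. First I'll go above the shortest, turning so the tool's y lies along world x.

```bash
python3 -m crank '[[[-328,-235,80],71.6,0],[[-328,-235,80],71.6,0],[[-328,-235,80],71.6,0],[[-328,-235,80],71.6,0],[[-328,-235,80],71.6,0],[[-328,-235,80],71.6,0],[[-328,-235,80],71.6,0],[[-328,-235,80],71.6,0],[[-328,-235,80],71.6,0],[[-328,-235,80],71.6,0]]' 40
cat > look.py <<'E'
from h import *
import sys
s=get_state();print(s['time'],s['eef_pos'].round(4),R.from_quat(s['tcp_rot']).as_matrix().round(3).tolist(),s['opening'])
for n in('top','scene'):
    c=cam(n);P=pts(c)
    for a in sys.argv[1:]:
        x,y,z=map(float,a.split(','));print(n,a,circ(c,P,x,y,z))
E
python3 look.py .45,.314,.04
python3 - <<'E'
from h import *
c=cam('scene');g=cv2.cvtColor(c['frame'],cv2.COLOR_BGR2GRAY)
m=((g<50)*255).astype('uint8');m[:188]=0;m[265:]=0;m[:,:225]=0;m[:,350:]=0
for k in cv2.findContours(m,0,2)[0]:
    if cv2.contourArea(k)>150:
        e=cv2.fitEllipse(k);print('pad',np.round(e[0],1),ray(c,*e[0],.012).round(4))
E
```

```text
time: 1.2
eef_pos: [0.4506, 0.3126, 0.1507]
tcp_rot: [0.708, 0.706, -0.001, -0.0]
contact_force: [0.3, 0.0, -0.0]
opening: 0.999
finger_force: 0.0
1.2 [0.4506 0.3126 0.1507] [[0.003, 1.0, -0.001], [1.0, -0.003, -0.0], [-0.0, -0.001, -1.0]] 0.9988317065330305
top .45,.314,.04 [4.494e-01 3.131e-01 1.720e-02 3.880e-02 1.940e+02]
scene .45,.314,.04 [4.506e-01 3.154e-01 1.780e-02 4.020e-02 1.590e+02]
pad [328.4 248.3] [0.6625 0.1028 0.012 ]
pad [299.5 232. ] [0.6618 0.0231 0.012 ]
pad [272.4 216.6] [ 0.661  -0.0567  0.012 ]
pad [246.9 202.2] [ 0.66   -0.1363  0.012 ]
```

```bash
python3 -m crank '[[[2,0,50],0,0],[[2,0,100],0,0],[[2,0,125],0,0],[[2,0,145],0,0],[[2,0,145],0,0]]'; python3 -m crank '[[[0,0,0],0,255],[[0,0,0],0,255],[[0,0,0],0,255],[[0,0,0],0,255],[[0,0,0],0,255],[[0,0,0],0,255],[[0,0,0],0,255],[[0,0,0],0,255]]' 40
```

```text
time: 1.85
eef_pos: [0.4466, 0.3166, 0.0034]
tcp_rot: [0.706, 0.708, -0.003, -0.001]
contact_force: [-0.2, 0.0, -0.7]
opening: 1.002
finger_force: 0.0
time: 2.65
eef_pos: [0.451, 0.3168, 0.0081]
tcp_rot: [0.707, 0.707, 0.001, 0.0]
contact_force: [-2.5, 0.3, 6.4]
opening: 0.384
finger_force: 40.1
```

```bash
python3 -m crank '[[[0,0,-30],0,255],[[0,0,-70],0,255],[[-30,30,-70],0,255],[[-60,60,-70],0,255],[[-90,90,-70],0,255],[[-120,120,-70],0,255],[[-150,150,-70],0,255],[[-180,180,-70],0,255],[[-205,203,-70],0,255],[[-213,210,-70],0,255]]'; python3 -m crank '[[[0,0,0],0,255],[[0,0,0],0,255],[[0,0,0],0,255]]'; python3 - <<'E'
from h import *
c=cam('scene');cv2.imwrite('pics/s1.png',cv2.resize(c['frame'][130:280,200:400],(800,600)))
print(get_state()['eef_pos'])
E
```

```text
time: 3.65
eef_pos: [0.6623, 0.1, 0.0765]
tcp_rot: [0.708, 0.706, 0.0, 0.001]
contact_force: [-0.5, -0.0, -0.9]
opening: 0.38
finger_force: 40.1
time: 3.95
eef_pos: [0.6587, 0.1045, 0.0759]
tcp_rot: [0.706, 0.708, -0.0, -0.001]
contact_force: [-0.4, 0.0, -0.4]
opening: 0.378
finger_force: 40.1
[0.65889314 0.1045647  0.07607362]
```

View pics/s1.png

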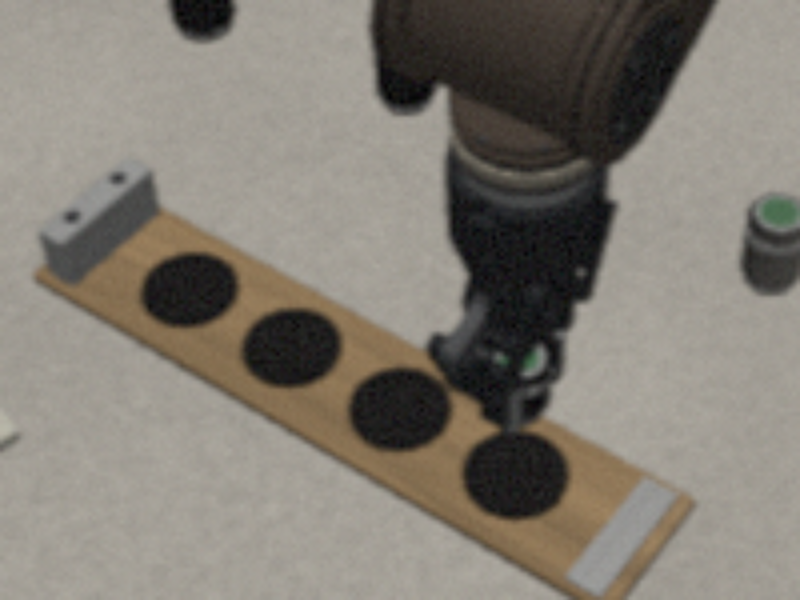

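The lens is held upright, just behind pad_a (pad at crop 515,475). Next I'll lower it to just above contact.

```bash
python3 -m crank '[[[0,2,25],0,255],[[0,2,42],0,255],[[0,2,48],0,255],[[0,2,51],0,255],[[0,2,51],0,255],[[0,2,51],0,255]]'; python3 -m crank '[[[0,0,1],0,255],[[0,0,2],0,255],[[0,0,3],0,255],[[0,0,3],0,255],[[0,0,3],0,255]]'
```

```text
time: 4.6
eef_pos: [0.6627, 0.1033, 0.0262]
tcp_rot: [0.707, 0.707, 0.001, 0.001]
contact_force: [-0.4, -0.2, -0.8]
opening: 0.384
finger_force: 40.1
time: 5.1
eef_pos: [0.662, 0.1032, 0.0223]
tcp_rot: [0.707, 0.707, -0.0, -0.0]
contact_force: [1.0, 0.0, -1.4]
opening: 0.387
finger_force: 40.1
```

```bash
python3 -m crank '[[[0,0,1],0,255],[[0,0,1],0,255],[[0,0,2],0,255],[[0,0,2],0,255]]';  python3 -m crank '[[[0,0,1],0,255],[[0,0,1],0,255]]'
```

```text
time: 5.5
eef_pos: [0.662, 0.1032, 0.0203]
tcp_rot: [0.707, 0.707, -0.0, -0.0]
contact_force: [-0.1, 0.3, -2.2]
opening: 0.383
finger_force: 40.2
time: 5.7
eef_pos: [0.6621, 0.1032, 0.0201]
tcp_rot: [0.707, 0.707, -0.0, -0.0]
contact_force: [-2.5, -0.5, 4.3]
opening: 0.382
finger_force: 40.5
```

Contact at +4 N. Release, rise, and head to the short lens.

```bash
python3 -m crank '[[[0,0,0],0,140],[[0,0,0],0,110],[[0,0,0],0,60],[[0,0,0],0,0],[[0,0,0],0,0],[[0,0,0],0,0],[[0,0,-15],0,0],[[0,0,-50],0,0],[[0,0,-100],0,0],[[0,0,-120],0,0]]'; python3 -m crank '[[[41,-219,0],0,0],[[41,-219,0],0,0],[[41,-219,0],0,0],[[41,-219,0],0,0],[[41,-219,0],0,0],[[41,-219,0],0,0],[[41,-219,0],0,0]]'; python3 look.py .661,.102,.052 .443,.144,.056
```

```text
time: 6.7
eef_pos: [0.6651, 0.1033, 0.1467]
tcp_rot: [0.707, 0.707, 0.004, 0.003]
contact_force: [0.2, -0.3, 0.2]
opening: 1.001
finger_force: 0.0
time: 7.4
eef_pos: [0.444, 0.1443, 0.1408]
tcp_rot: [0.707, 0.707, 0.001, 0.001]
contact_force: [1.2, -0.7, -0.6]
opening: 1.004
finger_force: 0.0
7.4 [0.444  0.1443 0.1408] [[-0.001, 1.0, 0.003], [1.0, 0.001, 0.0], [0.0, 0.003, -1.0]] 1.0040006098236043
top .661,.102,.052 [6.615e-01 9.990e-02 1.700e-02 5.060e-02 1.760e+02]
top .443,.144,.056 [4.422e-01 1.382e-01 1.800e-02 5.460e-02 1.030e+02]
scene .661,.102,.052 [6.628e-01 1.021e-01 1.750e-02 5.250e-02 1.720e+02]
scene .443,.144,.056 [4.450e-01 1.442e-01 1.970e-02 5.650e-02 1.600e+02]
```

Shortest is within ~1 mm of pad_a's centre and upright. Now the short lens.

```bash
python3 -m crank '[[[0,0,50],0,0],[[0,0,95],0,0],[[0,0,120],0,0],[[0,0,128],0,0],[[0,0,128],0,0]]'; python3 -m crank '[[[0,0,0],0,255],[[0,0,0],0,255],[[0,0,0],0,255],[[0,0,0],0,255],[[0,0,0],0,255],[[0,0,0],0,255],[[0,0,0],0,255],[[0,0,0],0,255]]' 40
```

```text
time: 8.0
eef_pos: [0.4433, 0.1438, 0.0104]
tcp_rot: [0.707, 0.707, -0.001, -0.001]
contact_force: [0.4, -0.1, 0.9]
opening: 1.0
finger_force: 0.0
time: 8.8
eef_pos: [0.444, 0.1443, 0.0129]
tcp_rot: [0.707, 0.707, 0.001, 0.001]
contact_force: [-1.6, 0.1, 5.6]
opening: 0.434
finger_force: 40.1
```

```bash
python3 -m crank '[[[0,0,-30],0,255],[[0,0,-70],0,255],[[-18,33,-70],0,255],[[-37,66,-70],0,255],[[-55,99,-70],0,255],[[-74,132,-70],0,255],[[-93,165,-70],0,255],[[-110,195,-70],0,255],[[-119,211,-70],0,255],[[-122,217,-70],0,255]]'; python3 -m crank '[[[0,0,0],0,255],[[0,0,20],0,255],[[0,0,40],0,255],[[0,0,48],0,255],[[0,0,51],0,255],[[0,0,51],0,255],[[0,0,51],0,255]]'
```

```text
time: 9.8
eef_pos: [0.6614, 0.0209, 0.0812]
tcp_rot: [0.707, 0.707, 0.0, 0.0]
contact_force: [-0.1, 1.2, -0.8]
opening: 0.433
finger_force: 40.7
time: 10.5
eef_pos: [0.6607, 0.0224, 0.0315]
tcp_rot: [0.707, 0.707, 0.001, 0.001]
contact_force: [0.5, -0.2, -2.3]
opening: 0.43
finger_force: 40.7
```

```bash
python3 -m crank '[[[0,0,1],0,255],[[0,0,2],0,255],[[0,0,3],0,255],[[0,0,4],0,255],[[0,0,4],0,255],[[0,0,4],0,255]]'; python3 -m crank '[[[0,0,1],0,255],[[0,0,2],0,255],[[0,0,2],0,255]]'
```

```text
time: 11.1
eef_pos: [0.66, 0.0222, 0.0262]
tcp_rot: [0.707, 0.707, -0.0, -0.0]
contact_force: [0.6, 0.6, -1.7]
opening: 0.434
finger_force: 40.7
time: 11.4
eef_pos: [0.6602, 0.0222, 0.025]
tcp_rot: [0.707, 0.707, -0.0, -0.0]
contact_force: [-2.3, 0.4, 3.3]
opening: 0.431
finger_force: 40.9
```

Contact. Release, then go above lens_long.

```bash
python3 -m crank '[[[0,0,0],0,140],[[0,0,0],0,110],[[0,0,0],0,60],[[0,0,0],0,0],[[0,0,0],0,0],[[0,0,0],0,0],[[0,0,-15],0,0],[[0,0,-50],0,0],[[0,0,-100],0,0],[[0,0,-130],0,0]]'; python3 -m crank '[[[-161,-225,0],0,0],[[-161,-225,0],0,0],[[-161,-225,0],0,0],[[-161,-225,0],0,0],[[-161,-225,0],0,0],[[-161,-225,0],0,0],[[-161,-225,0],0,0],[[-161,-225,0],0,0]]'; python3 look.py .661,.022,.068 .4355,-.139,.072
```

```text
time: 12.4
eef_pos: [0.6618, 0.022, 0.1599]
tcp_rot: [0.707, 0.707, 0.002, 0.002]
contact_force: [-0.2, -0.6, -0.3]
opening: 0.997
finger_force: 0.0
time: 13.2
eef_pos: [0.4354, -0.1394, 0.1556]
tcp_rot: [0.708, 0.707, 0.0, 0.001]
contact_force: [0.1, 0.7, 0.9]
opening: 0.999
finger_force: 0.0
13.2 [ 0.4354 -0.1394  0.1556] [[0.001, 1.0, 0.002], [1.0, -0.001, -0.001], [-0.001, 0.002, -1.0]] 0.9990941382770104
top .661,.022,.068 [6.605e-01 2.010e-02 1.900e-02 6.670e-02 2.260e+02]
top .4355,-.139,.072 [ 4.167e-01 -1.432e-01  4.200e-03  7.080e-02  1.400e+01]
scene .661,.022,.068 [6.61e-01 2.39e-02 1.99e-02 6.83e-02 1.96e+02]
scene .4355,-.139,.072 [ 4.366e-01 -1.376e-01  2.130e-02  7.220e-02  1.400e+02]
```

```bash
python3 -m crank '[[[1,0,50],0,0],[[1,0,95],0,0],[[1,0,120],0,0],[[1,0,128],0,0],[[1,0,128],0,0]]'; python3 -m crank '[[[0,0,0],0,255],[[0,0,0],0,255],[[0,0,0],0,255],[[0,0,0],0,255],[[0,0,0],0,255],[[0,0,0],0,255],[[0,0,0],0,255],[[0,0,0],0,255]]' 50
```

```text
time: 13.8
eef_pos: [0.4352, -0.1371, 0.0255]
tcp_rot: [0.707, 0.708, -0.0, -0.001]
contact_force: [0.1, 0.4, 0.4]
opening: 1.0
finger_force: 0.0
time: 14.6
eef_pos: [0.4362, -0.1385, 0.028]
tcp_rot: [0.707, 0.707, 0.0, 0.001]
contact_force: [-1.6, 0.2, 7.0]
opening: 0.479
finger_force: 50.8
```

```bash
python3 -m crank '[[[0,0,-30],0,255],[[0,0,-70],0,255],[[12,33,-70],0,255],[[24,66,-70],0,255],[[36,99,-70],0,255],[[48,132,-70],0,255],[[60,165,-70],0,255],[[72,198,-70],0,255],[[79,216,-70],0,255],[[82,223,-70],0,255]]'; python3 -m crank '[[[0,0,0],0,255],[[0,0,20],0,255],[[0,0,40],0,255],[[0,0,48],0,255],[[0,0,51],0,255],[[0,0,51],0,255],[[0,0,51],0,255]]'
```

```text
time: 15.6
eef_pos: [0.6593, -0.055, 0.096]
tcp_rot: [0.707, 0.708, 0.0, 0.0]
contact_force: [-0.3, -0.4, -2.9]
opening: 0.477
finger_force: 51.4
time: 16.3
eef_pos: [0.6587, -0.0562, 0.0466]
tcp_rot: [0.707, 0.707, 0.0, 0.001]
contact_force: [0.2, -0.2, -1.4]
opening: 0.48
finger_force: 51.4
```

```bash
python3 -m crank '[[[0,0,1],0,255],[[0,0,2],0,255],[[0,0,3],0,255],[[0,0,4],0,255],[[0,0,4],0,255],[[0,0,4],0,255]]'; python3 -m crank '[[[0,0,1],0,255],[[0,0,2],0,255],[[0,0,2],0,255]]'
```

```text
time: 16.9
eef_pos: [0.6581, -0.0558, 0.0412]
tcp_rot: [0.707, 0.707, -0.0, -0.0]
contact_force: [0.1, -0.2, -1.3]
opening: 0.476
finger_force: 51.4
time: 17.2
eef_pos: [0.6583, -0.0559, 0.0401]
tcp_rot: [0.707, 0.707, -0.0, 0.0]
contact_force: [-1.2, -0.5, 2.9]
opening: 0.477
finger_force: 51.7
```

```bash
python3 -m crank '[[[0,0,0],0,140],[[0,0,0],0,110],[[0,0,0],0,60],[[0,0,0],0,0],[[0,0,0],0,0],[[0,0,0],0,0],[[0,0,-15],0,0],[[0,0,-50],0,0],[[0,0,-100],0,0],[[0,0,-130],0,0]]'; python3 -m crank '[[[-249,-205,0],0,0],[[-249,-205,0],0,0],[[-249,-205,0],0,0],[[-249,-205,0],0,0],[[-249,-205,0],0,0],[[-249,-205,0],0,0],[[-249,-205,0],0,0],[[-249,-205,0],0,0],[[-249,-205,0],0,0]]'; python3 look.py .659,-.057,.084 .4535,-.3045,.088
```

```text
time: 18.2
eef_pos: [0.6598, -0.0562, 0.1749]
tcp_rot: [0.707, 0.707, 0.002, 0.003]
contact_force: [1.0, 0.6, 1.2]
opening: 1.0
finger_force: 0.0
time: 19.1
eef_pos: [0.4533, -0.3052, 0.1704]
tcp_rot: [0.707, 0.707, 0.0, 0.001]
contact_force: [-0.4, 0.1, 0.3]
opening: 1.0
finger_force: 0.0
19.1 [ 0.4533 -0.3052  0.1704] [[0.001, 1.0, 0.001], [1.0, -0.001, -0.001], [-0.001, 0.001, -1.0]] 1.000026860163471
top .659,-.057,.084 [ 6.578e-01 -5.780e-02  2.110e-02  8.280e-02  2.850e+02]
top .4535,-.3045,.088 [ 4.529e-01 -3.052e-01  2.320e-02  8.680e-02  4.010e+02]
scene .659,-.057,.084 [ 6.584e-01 -5.490e-02  2.130e-02  8.450e-02  2.180e+02]
scene .4535,-.3045,.088 [ 4.534e-01 -3.025e-01  2.350e-02  8.820e-02  1.520e+02]
```

```bash
python3 -m crank '[[[1,0,50],0,0],[[1,0,95],0,0],[[1,0,122],0,0],[[1,0,132],0,0],[[1,0,132],0,0]]'; python3 -m crank '[[[0,0,0],0,255],[[0,0,0],0,255],[[0,0,0],0,255],[[0,0,0],0,255],[[0,0,0],0,255],[[0,0,0],0,255],[[0,0,0],0,255],[[0,0,0],0,255]]' 60
```

```text
time: 19.7
eef_pos: [0.4532, -0.3024, 0.0361]
tcp_rot: [0.706, 0.708, 0.0, -0.002]
contact_force: [-0.0, -0.0, 0.1]
opening: 1.001
finger_force: 0.0
time: 20.5
eef_pos: [0.4541, -0.305, 0.0397]
tcp_rot: [0.707, 0.707, -0.0, 0.002]
contact_force: [-0.9, 0.6, 5.7]
opening: 0.526
finger_force: 60.2
```

```bash
python3 -m crank '[[[0,0,-30],0,255],[[0,0,-70],0,255],[[25,30,-70],0,255],[[50,60,-70],0,255],[[75,91,-70],0,255],[[100,122,-70],0,255],[[125,152,-70],0,255],[[150,182,-70],0,255],[[162,198,-70],0,255],[[167,205,-70],0,255]]'; python3 -m crank '[[[0,0,0],0,255],[[0,0,20],0,255],[[0,0,40],0,255],[[0,0,48],0,255],[[0,0,51],0,255],[[0,0,51],0,255],[[0,0,51],0,255]]'
```

```text
time: 21.5
eef_pos: [0.6592, -0.1351, 0.1072]
tcp_rot: [0.706, 0.708, 0.0, 0.0]
contact_force: [0.3, 0.5, -1.8]
opening: 0.527
finger_force: 61.8
time: 22.2
eef_pos: [0.6587, -0.1374, 0.0576]
tcp_rot: [0.707, 0.707, 0.0, 0.001]
contact_force: [0.2, 0.1, -2.7]
opening: 0.526
finger_force: 61.8
```

```bash
python3 -m crank '[[[0,0,1],0,255],[[0,0,2],0,255],[[0,0,3],0,255],[[0,0,4],0,255],[[0,0,4],0,255],[[0,0,4],0,255]]'; python3 -m crank '[[[0,0,1],0,255],[[0,0,2],0,255],[[0,0,2],0,255]]'
```

```text
time: 22.8
eef_pos: [0.6581, -0.1368, 0.0522]
tcp_rot: [0.707, 0.707, -0.0, -0.0]
contact_force: [-0.2, -0.0, -2.2]
opening: 0.527
finger_force: 61.8
time: 23.1
eef_pos: [0.6584, -0.1369, 0.0518]
tcp_rot: [0.707, 0.707, -0.0, 0.0]
contact_force: [-3.1, 0.7, 5.7]
opening: 0.524
finger_force: 62.4
```

Contact. Release, rise, move aside and check everything.

```bash
python3 -m crank '[[[0,0,0],0,140],[[0,0,0],0,110],[[0,0,0],0,60],[[0,0,0],0,0],[[0,0,0],0,0],[[0,0,0],0,0],[[0,0,-15],0,0],[[0,0,-50],0,0],[[0,0,-100],0,0],[[0,0,-130],0,0]]'; python3 -m crank '[[[-210,-180,0],0,0],[[-210,-180,0],0,0],[[-210,-180,0],0,0],[[-210,-180,0],0,0],[[-210,-180,0],0,0],[[-210,-180,0],0,0],[[-210,-180,0],0,0],[[-210,-180,0],0,0]]'; python3 look.py .659,-.137,.1 .659,-.057,.084 .661,.022,.068 .661,.102,.052 .467,.007,.062; python3 - <<'E'
from h import *
cv2.imwrite('pics/s2.png',cam('scene')['frame'])
E
```

```text
time: 24.1
eef_pos: [0.6597, -0.1373, 0.186]
tcp_rot: [0.707, 0.707, 0.001, 0.003]
contact_force: [0.4, -0.4, 0.9]
opening: 0.998
finger_force: 0.0
time: 24.9
eef_pos: [0.4782, -0.3473, 0.1814]
tcp_rot: [0.708, 0.707, 0.0, 0.001]
contact_force: [-0.4, -0.2, 0.3]
opening: 0.999
finger_force: 0.0
24.9 [ 0.4782 -0.3473  0.1814] [[0.001, 1.0, 0.001], [1.0, -0.001, -0.001], [-0.001, 0.001, -1.0]] 0.9985919551043106
top .659,-.137,.1 [ 6.567e-01 -1.375e-01  2.310e-02  9.880e-02  3.610e+02]
top .659,-.057,.084 [ 6.578e-01 -5.720e-02  2.090e-02  8.270e-02  2.830e+02]
top .661,.022,.068 [6.601e-01 2.090e-02 1.910e-02 6.660e-02 2.280e+02]
top .661,.102,.052 [6.614e-01 9.990e-02 1.740e-02 5.060e-02 1.730e+02]
top .467,.007,.062 [4.674e-01 5.800e-03 2.160e-02 6.030e-02 3.290e+02]
scene .659,-.137,.1 [ 6.571e-01 -1.355e-01  2.310e-02  1.004e-01  2.450e+02]
scene .659,-.057,.084 [ 6.586e-01 -5.630e-02  2.150e-02  8.450e-02  2.190e+02]
scene .661,.022,.068 [6.613e-01 2.370e-02 1.890e-02 6.870e-02 1.920e+02]
scene .661,.102,.052 [6.633e-01 1.024e-01 1.790e-02 5.250e-02 1.720e+02]
scene .467,.007,.062 [4.685e-01 7.900e-03 2.340e-02 6.210e-02 1.870e+02]
```

View pics/s2.png

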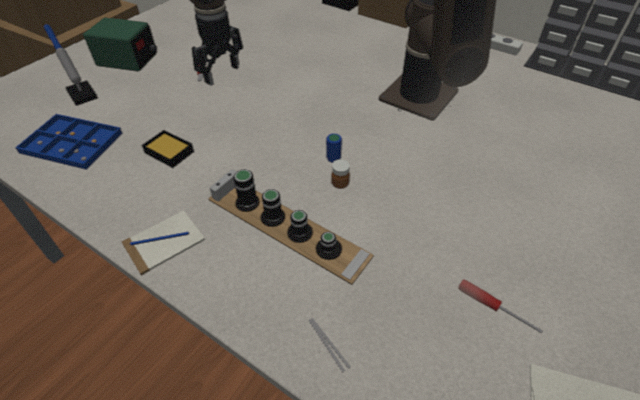

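All four stand centred on their pads in descending height from the stop (244,185) to (328,245). The jar (341,175) is unmoved and the arm is clear.

```bash
python3 -c "from plant import ctrl;print(ctrl.sign_off())"
```

```text
the job is handed in; nothing more can be done
None
```

The job is handed in at about 25 s: all four lenses stand upright, within about 2 mm of their pad centres, tallest next to the end stop down to shortest at the far end, and the jar was not moved.

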